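# Complete a breaker row on the rail jig and lock the end leg

## Task

Take the white two-pole circuit breaker with the blue toggle out of its compartment in the blue bin and set it on the rail of the green jig, beside the two breakers already there. Then slide the end leg up against the row until its red pointer stands at the red mark, and while you hold the leg there, squeeze its orange cam lever fully closed against the black pad on the leg's other side. Finish still holding leg and lever between the fingers like this, pointer at the mark; do not disturb the other stock, the screwdriver or the carton.

Things in the scene. Friction and masses are not known exactly. Their poses are not given: they have to be found in the camera images.
- breaker_c_center (a point): centre of the white two-pole breaker to fetch, upright in one of the bin's compartments, 34 mm above its underside. Own x: 80 mm long (the bin's y), own y: 36 mm wide, z up: 76 mm high with the blue toggle, 0.15 to 0.3 kg. From 12 to 34 mm above this point it is a nose 45 mm along x: grip that across, from above. Underneath, a groove 40 mm wide along x, 7 mm deep, goes over the rail.
- breaker_a_center (a point): centre (34 mm above its underside) of the first of two like breakers, loose on the rail, next to the jig's end block; axes and sizes as the other
- breaker_b_center (a point): centre of the second breaker on the rail, beside the first, a gap of up to 3 mm between; the new one goes beside it on the leg's side (jig -y)
- jig: green jig fixed to the table; origin: centre of its underside; x away from the robot, y along the row, z up. Plate 150 x 380 x 12 mm. In line along y at x = 0: end block (inner face y = +165 mm, 62 mm high), rail 35 mm wide (y +45 to +165 mm, crown 19.5 mm above the table), guide bar of the leg (14 mm wide, top at 42 mm). White scale at x = +60 mm.
- slot (a point): where the new breaker's centre belongs once the row is closed up: jig x 0, y +75 mm, 47.5 mm above the table, the groove's roof resting on the rail's crown and the breaker's x along the jig's (either way round); axes as the jig's. It may first be set down up to 20 mm farther to jig -y, as the leg then pushes it up to the row.
- mark (a point): centre of the red mark, a 3 mm line across the white scale at jig y = +56 mm: the length of three breakers and 1 mm of play; axes as the jig's
- pointer (a point): tip of the leg's red pointer, just over the scale, level (along the jig's y) with the leg's face that presses on the row; axes as the jig's. Moves with the leg.
- leg (a joint): place of the sliding leg in m: 0 with the pointer at the mark, growing as it is drawn back (jig -y); pressed against the full row it stops near -0.001; starts 0.045 to 0.085. Slides with about 2 N and stays where left. Face 60 mm wide, top 70 mm above the table; its carriage, 30 to 115 mm behind the face, is 30 mm wide, top 52 mm. Closing the lever drags the leg back unless it is held.
- leg_pad (a point): black rubber grip pad on the robot's side (jig -x) of the leg's carriage, 42 mm long (y), 28 mm high; origin: middle of its outer face, 35 mm above the table, 80 mm behind the leg's face; axes as the jig's; moves with the leg. Pad and lever grip are pinched together from above, fingers closing along jig x; closed, 41 mm over both. (Rules: leg_c0.)
- finger_rest (a point): middle of the rear face (towards jig -y) of the leg's finger rest, an upright plate 6 mm thick that stands out 33 mm to jig -x from the carriage just ahead of the pad, from 20 to 52 mm above the table; a finger beside the pad pushes on it to slide the leg to the row (jig +y). 22 mm to jig +y of the pad's middle; axes as the jig's
- lever_grip (a point): orange grip of the cam lever, 44 mm long, 9 mm thick, 20 mm high; origin: its centre, 33 mm above the table; own y points along the lever to its upright pin, 38 mm away. The pin is on the carriage's far side (jig +x), 42 mm behind the leg's face, 37 mm to jig +x of the pad's outer face. Closed, the grip lies along the carriage, parallel to the pad. (Rules: lever_c2.)
- lever (a joint): angle of the cam lever in rad: 0 closed (along the carriage, tip to jig -y), growing as its tip swings out to jig +x; starts 0.38 to 0.50, stop at 0.6. Stays where left. The cam bites on the guide bar below about 0.35; closing takes 3 to 12 N on the grip.
- bin: blue open bin fixed to the table, 200 x 105 x 45 mm high, walls 4 mm; origin: centre of its underside; three compartments in a row along its x, centres at -65, 0, +65 mm, each about 61 x 97 mm inside, floor 4 mm above the table
- relay: bystander in the bin: grey block with an orange top, 60 x 36 x 62 mm high; origin: centre of its underside
- contactor: bystander in the bin: black block with a grey top, 74 x 45 x 67 mm high; origin: centre of its underside
- screwdriver: bystander lying on the table beyond the jig, along y
- carton: bystander: small cardboard carton, 60 x 90 x 40 mm high, on the table beyond the jig; origin: centre of its underside
Things that resemble listed ones, but are neither listed nor needed, are in the scene too. Leave any pink look-alike of the part that bears breaker_b_center alone.

How it is judged (in metres and radians):
On the way, in this order (a step that is already met when the one before it is completed fails the run):
1. the breaker from the bin stands on the rail beside the row, let go of (x of breaker_c_center in the frame of slot between -0.005 and 0.005 m and y of breaker_c_center in the frame of slot between -0.035 and 0.004 m and z of breaker_c_center in the frame of slot between -0.003 and 0.003 m and angle between breaker_c_center's own z axis and vertical below 0.08 rad and angle between the x axis of breaker_c_center and the x axis of slot, either way round below 0.12 rad and contact force between the fingers and breaker_c below 0.1 N), for 0.2 s.
2. the leg is slid up, pointer at the mark, with its lever still open (value of joint leg between -0.003 and 0.003 m and value of joint lever above 0.26 rad), for 0.2 s.
3. the lever is closed with the leg held at the mark (value of joint leg between -0.003 and 0.003 m and value of joint lever below 0.06 rad and contact force between the fingers and leg_c0 above 2 N and contact force between the fingers and lever_c2 above 2 N), for 0.2 s.
At the end, for the whole second after the job is handed in: Lever closed (under 0.06 rad), leg at rest with its pointer within 3 mm of the mark, a finger pressing the leg's rubber pad and another the lever's grip (over 2 N each), and the three breakers upright on the rail in a closed row (each within 5 mm of its place) (all of step 3 and x of breaker_c_center in the frame of slot between -0.005 and 0.005 m and y of breaker_c_center in the frame of slot between -0.005 and 0.004 m and z of breaker_c_center in the frame of slot between -0.003 and 0.003 m and angle between each of breaker_c_center, breaker_a_center, breaker_b_center's own z axis and vertical below 0.08 rad and angle between the x axis of each of breaker_c_center, breaker_a_center, breaker_b_center and the x axis of slot, either way round below 0.12 rad and x of breaker_a_center in the frame of slot between -0.005 and 0.005 m and y of breaker_a_center in the frame of slot between 0.067 and 0.076 m and z of breaker_a_center in the frame of slot between -0.003 and 0.003 m and x of breaker_b_center in the frame of slot between -0.005 and 0.005 m and y of breaker_b_center in the frame of slot between 0.031 and 0.04 m and z of breaker_b_center in the frame of slot between -0.003 and 0.003 m and velocity of joint leg between -0.01 and 0.01 m/s); the arm keeps its last pose, push and grip.
It fails at once if the lever is closed while the leg is off the mark by more than 5 mm (value of joint lever below 0.2 rad and (value of joint leg above 0.005 m or value of joint leg below -0.005 m)).
It fails at once if other stock, the screwdriver or the carton is shifted by more than 20 mm (distance of any of relay, contactor, screwdriver, carton from where it was at the start of the episode above 0.02 m).
It also fails if it takes over 48 s, if anything falls off the work surface, if the arm or the gripper's body presses on something with over 40 N, if the wrist force passes 120 N, or if a joint passes its speed limit or range.

## Robot

A 6-joint arm with a two-finger parallel gripper is mounted at the origin on the work surface. World frame = base frame: x ahead of the robot, y to its left, z up, the work surface at z = 0. Lengths are in m, angles in degrees, forces in N, time in s.
With the tool pointing down it reaches from about 0.35 to 0.975 m from the base axis. Payload 4.9 kg.
Tool frame: the origin (TCP) lies midway between the tips of the shut fingers; the grasp point (between the pads) lies manip.grasp_offset behind it (manip.grasp_offset is the distance from the TCP to the grasp point, in m); x points along the fingers, z is the direction in which the jaws open and shut, and the axes are right-handed (so a half turn about x gives the same grasp; the last joint's range is limited). The gripper opens to 85 mm and grips with 20 to 120 N. Pads are 22 mm wide; open, the fingers measure 114 mm over their backs; the gripper's body (76 mm by 85 mm) begins 54 mm behind the grasp point. The pads swing forward as they close: fully open they stand 13 mm farther back than shut.
Start: joints at [-75.287, 3.019, 92.412, -0, 84.569, -6.818], TCP at [0.229, -0.581, 0.196] pointing down, gripper open.
Joint ranges: [-172.51, 172.51], [-57.92, 126.97], [3.15, 148.05], [-58.71, 238.71], [5.1, 150.11], [-179.66, 179.66]. Speed limits (degrees/s): [147.25, 147.25, 180, 180, 180, 180].

## Interface

Orientations are given as a 3x3 rotation matrix whose columns are the frame's x, y, z axes.
In Python, from workcell import manip gives the robot as it stands.
- The arm moves only by the shell command python3 -m pendant 'ROWS' [FORCE]. ROWS is JSON, a list of rows, each an object with "fingers": the opening, from 0 (shut) to 1 (fully open); "travel": the shift along the tool's x, y, z in units of 0.06 m (1.0 is 0.06 m), a list of three; "turn": the turn, a rotation vector about the tool's x, y, z in units of 0.08 rad (1.0 is 0.08 rad), a list of three. In form: [{"fingers": fingers, "travel": [dx, dy, dz], "turn": [rx, ry, rz]}, ...]. A call has 1 to 10 rows; each row shifts and turns the pose as measured when the row begins, along the tool's axes as they then stand; what a row does not reach is not made up. A row lasts 1/8 s, in which the tool goes at most 62.5 mm and 10.7 degrees, less where a joint would pass 70% of its speed; a pose out of reach is approached as far as the arm can. A call with a number of a shift or a turn outside -1 to 1 is refused whole. A call with a gripper value outside its range is refused whole. The fingers move at their own pace and stop on an object; FORCE is the grip in N (left out, the last holds). Time passes only in rows, so rows that do not move let the fingers close. It gives the time, the measured TCP pose, the force and the opening at its end, in the units of the state.
- manip.state(): the state, without advancing time (a new reading comes with each control period).
- manip.snapshot(name): name is "side" or "top" or "wrist"; returns the picture (384x512x3 uint8, red, green, blue); there is no depth.
- manip.get_calibration(name): a dict with "camera_matrix" (3x3 intrinsics, pixels), "D" ([k1, k2, p1, p2, k3] as OpenCV has them; the pictures are not rectified), "cam_to_world" (4x4, takes a point from camera to world coordinates); the wrist camera has in their place "mount" (4x4, takes a point from camera to tool coordinates, whose origin is the TCP and whose axes are the tool frame's). Camera axes: x right, y up, looking along -z (the intrinsics and any distortion apply to the point x, -y, -z); pixel columns grow to the right and rows downward; lengths in m; the calibration is good to about 2 mm. A picture is of the moment at which its call begins: read the wrist's pose just before it. get_calibration takes no time and is no camera call.
- manip.hand_in(): hands the job in, once; it reports no verdict.
The state is a dict: "clock": time; "qpos": joint angles; "qvel": joint speeds; "joint_torque": joint torques, N m; "ee_pos": TCP position; "tcp_rot": TCP orientation; "ft_force": force on the tool from outside, world axes, zero at the start; "ft_torque": the same for the moment, N m; "finger_gap": finger opening in m.
Only numpy, scipy, OpenCV 4.12 (cv2) and the standard library are available. Lean on these libraries where they do the work, as an engineer would, in place of code of your own. Each camera call takes 0.05 s, during which the arm holds its last target. There are 200 camera calls.

## Working session

There is one attempt and no reset: what is moved stays moved. The work goes in short steps, Python scripts to look and compute and a shell command to move; the robot and the scene stay as the last step left them, time stands still between calls to the robot, and variables do not carry over. Pictures are saved under pics/ and viewed, about 8 in all and at most 12, crops included, and the job is handed in when it is done.

```bash
ls; mkdir -p pics
cat > h.py <<'E'
import numpy as np, cv2, json
from workcell import manip
def snap(n,f=None):
    s=manip.state(); im=manip.snapshot(n)
    if f: cv2.imwrite('pics/'+f,im[:,:,::-1])
    return im,s
def cam(n,s=None):
    c=manip.get_calibration(n); K=np.array(c['camera_matrix']);D=np.array(c['D'])
    if 'cam_to_world' in c: T=np.array(c['cam_to_world'])
    else:
        W=np.eye(4);W[:3,:3]=s['tcp_rot'];W[:3,3]=s['ee_pos'];T=W@np.array(c['mount'])
    return K,D,T
def ray(n,uv,s=None):
    K,D,T=cam(n,s)
    p=cv2.undistortPoints(np.array(uv,float).reshape(-1,1,2),K,D).reshape(-1,2)
    d=np.c_[p[:,0],-p[:,1],-np.ones(len(p))]@T[:3,:3].T
    return T[:3,3],d
def plane(n,uv,z,s=None):
    o,d=ray(n,uv,s); return o+d*((z-o[2])/d[:,2])[:,None]
def proj(n,P,s=None):
    K,D,T=cam(n,s); P=np.atleast_2d(P); q=(P-T[:3,3])@T[:3,:3]
    return cv2.projectPoints(q*[1,-1,-1],np.zeros(3),np.zeros(3),K,D)[0].reshape(-1,2)
E
python3 - <<'E'
from h import *
for n in('top','side'):
    im,s=snap(n,n+'0.png'); print(n,np.round(cam(n)[2],3).tolist(),np.round(cam(n)[0],0).tolist())
print({k:np.round(v,4).tolist() for k,v in s.items()}, manip.grasp_offset); print(manip.get_calibration('wrist'))
snap('wrist','wrist0.png')
a=cv2.imread('pics/top0.png');b=cv2.imread('pics/side0.png')
cv2.imwrite('pics/ts.png',cv2.resize(np.hstack([a,b]),(800,300)))
E
```

```text
pics
top [[0.01, 0.993, -0.114, 0.422], [-1.0, 0.01, 0.001, -0.008], [0.003, 0.114, 0.993, 1.191], [0.0, 0.0, 0.0, 1.0]] [[458.0, 0.0, 254.0], [0.0, 458.0, 192.0], [0.0, 0.0, 1.0]]
side [[0.999, 0.009, -0.044, 0.514], [-0.042, 0.579, -0.814, -0.851], [0.018, 0.815, 0.579, 0.694], [0.0, 0.0, 0.0, 1.0]] [[427.0, 0.0, 259.0], [0.0, 427.0, 195.0], [0.0, 0.0, 1.0]]
{'clock': 0.05, 'qpos': [-75.2866, 3.0578, 92.4896, -0.0027, 84.5667, -6.8167], 'qvel': [0.0544, 0.081, -0.069, -0.0819, -0.0285, -0.0068], 'joint_torque': [-0.0012, -39.5179, -37.1663, -0.0003, 0.0041, 0.0], 'ee_pos': [0.2292, -0.5807, 0.1948], 'tcp_rot': [[-0.0006, 0.9302, 0.367], [0.0019, 0.367, -0.9302], [-1.0, 0.0002, -0.002]], 'ft_force': [-0.727, -0.1796, 0.6155], 'ft_torque': [-0.0276, 0.0312, 0.0081], 'finger_gap': 0.0852} 0.0187
{'camera_matrix': array([[291.09205713,   0.        , 255.26511084],
       [  0.        , 291.09205713, 189.74611814],
       [  0.        ,   0.        ,   1.        ]]), 'D': array([-0.04386439,  0.        ,  0.        ,  0.        ,  0.        ]), 'mount': array([[-3.93684746e-04,  2.95972077e-01, -9.55196511e-01,
        -1.78698239e-01],
       [-3.80139574e-04,  9.55196472e-01,  2.95972222e-01,
         7.51902440e-02],
       [ 9.99999850e-01,  4.79627744e-04, -2.63535581e-04,
         7.03953303e-04],
       [ 0.00000000e+00,  0.00000000e+00,  0.00000000e+00,
         1.00000000e+00]])}
```

View pics/top0.png

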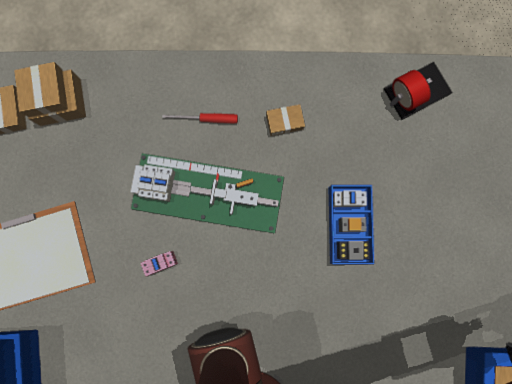

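View pics/side0.png

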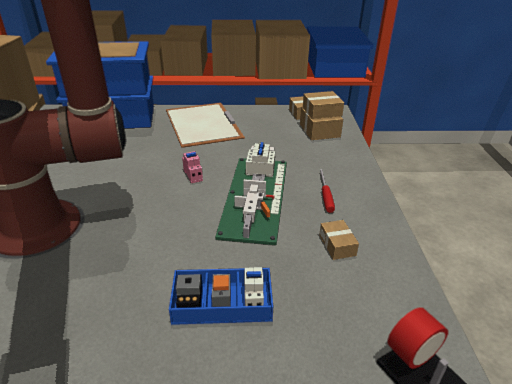

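The top view shows the jig at about px (208,192), turned slightly. The bin is at (351,224) with the target breaker in its far compartment (351,197). The leg pointer is at (217,177), the lever at (245,183), and a pink look-alike at (158,263). Next I'll measure these by colour masks.

```bash
cat > m.py <<'E'
from h import *
im=cv2.imread('pics/top0.png'); hsv=cv2.cvtColor(im,cv2.COLOR_BGR2HSV)
def comps(lo,hi,roi,amin=15):
    m=cv2.inRange(hsv,lo,hi); k=np.zeros_like(m);x0,y0,x1,y1=roi;k[y0:y1,x0:x1]=1;m*=k
    n,l,st,c=cv2.connectedComponentsWithStats(m)
    return [( (l==i).astype(np.uint8),st[i],c[i]) for i in range(1,n) if st[i][4]>=amin]
def rect(m,z):
    p=np.argwhere(m)[:,::-1]; P=plane('top',p.astype(float),z)[:,:2].astype(np.float32)*1000
    return cv2.minAreaRect(P)
J=(120,140,300,240)
g=comps((50,80,30),(85,255,255),J)
M=sum(x[0] for x in g); print('jig',rect(M,.012), M.sum())
b=comps((100,150,60),(125,255,255),(320,175,385,275)); 
for m,st,c in b: print('bin blue',st,c,rect(m,.045))
for m,st,c in comps((100,120,60),(125,255,255),J,4): print('toggle',st,c,plane('top',[c],.076+.0135))
for m,st,c in comps((8,150,120),(20,255,255),J,4): print('orange',st,c,rect(m,.043))
for nm,lo,hi in(('red',(0,150,80),(5,255,255)),('red2',(172,150,80),(180,255,255))):
  for m,st,c in comps(lo,hi,J,2): print(nm,st,c,plane('top',[c],.014))
cv2.imwrite('pics/crops.png',np.hstack([cv2.resize(im[145:240,125:290],None,fx=3.5,fy=3.5,interpolation=cv2.INTER_CUBIC),cv2.resize(im[180:275,322:382],None,fx=3.5,fy=3.5,interpolation=cv2.INTER_CUBIC)]))
E
python3 m.py
```

```text
jig ((553.7026977539062, 112.97554016113281), (376.4463806152344, 146.88352966308594), 81.17303466796875) 4355
bin blue [ 330  185   44   79 1537] [349.94274561 224.52049447] ((475.1736145019531, -254.16958618164062), (196.04441833496094, 106.26776885986328), 0.399102121591568)
bin blue [351 192   4  11  42] [352.5        197.23809524] ((542.486328125, -257.4820861816406), (7.63800573348999, 25.522716522216797), 89.1732406616211)
toggle [140 177  11   5  43] [144.97674419 179.1627907 ] [[0.57655505 0.25758857 0.0895    ]]
toggle [155 179  11   6  42] [160.        181.4047619] [[0.57137762 0.22054932 0.0895    ]]
orange [237 179  16   8  61] [244.57377049 182.37704918] ((577.3358764648438, 15.833396911621094), (8.882429122924805, 41.63051223754883), 19.160341262817383)
red [216 174   3   6  13] [216.92307692 176.69230769] [[0.59539437 0.08816647 0.014     ]]
```

View pics/crops.png

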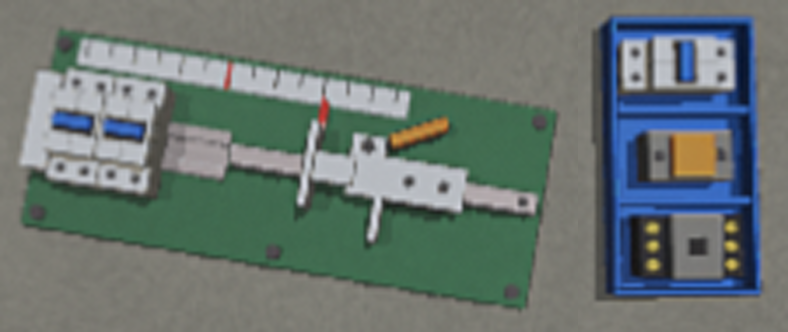

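The crop confirms the layout: red mark at crop px (228,75), pointer at (324,110), lever open, finger rest at (372,220). The jig yaw is about -8.8°. I'll work out the target breaker's pose and the first move, to a hover over the bin.

```bash
cat >> h.py <<'E'
from scipy.spatial.transform import Rotation as Ro
def Rd(zx,zy):  # tool pointing down with tool z along (zx,zy)
    z=np.array([zx,zy,0.])/np.hypot(zx,zy); x=np.array([0,0,-1.]); return np.c_[x,np.cross(z,x),z]
def delta(P,R):
    s=manip.state(); R0=np.array(s['tcp_rot']); d=np.array(P)-s['ee_pos']
    print('clock',round(s['clock'],2),'pos',np.round(s['ee_pos'],4),'gap',round(float(s['finger_gap']),4),'F',np.round(s['ft_force'],1))
    print(' travel now-axes',np.round(R0.T@d/.06,2),' travel goal-axes',np.round(np.array(R).T@d/.06,2),' turn',np.round(Ro.from_matrix(R0.T@R).as_rotvec()/.08,2))
E
python3 - <<'E'
from h import *
print(plane('top',[[352.5,197.24]],.078), plane('top',[[349.5,224.5]],.045))
delta([.535,-.25,.195],Rd(0,-1))
E
python3 -m pendant '[{"fingers":1,"travel":[0,0,0],"turn":[0.94,0,0]},{"fingers":1,"travel":[0,0,0],"turn":[0.94,0,0]},{"fingers":1,"travel":[0,0,0],"turn":[0.94,0,0]},{"fingers":1,"travel":[0,0,0],"turn":[0.94,0,0]},{"fingers":1,"travel":[0,0,0],"turn":[0.94,0,0]}]'
```

```text
[[ 0.53842915 -0.25029076  0.078     ]] [[ 0.47304718 -0.24895126  0.045     ]]
clock 0.15 pos [ 0.2293 -0.5808  0.195 ] gap 0.0851 F [-0.2 -0.1 -0.4]
 travel now-axes [ 0.01  6.76 -3.26]  travel goal-axes [ 0.    5.1  -5.51]  turn [ 4.7  -0.02  0.  ]
clock: 0.78
ee_pos: [0.2289, -0.5793, 0.1922]
tcp_rot: [[-0.002, 1.0, -0.012], [0.006, -0.012, -1.0], [-1.0, -0.002, -0.006]]
ft_force: [-0.3, 0.1, 0.3]
finger_gap: 0.0851
```

```bash
python3 -m pendant '[{"fingers":1,"travel":[0,0.6,-0.65],"turn":[0,0,0]},{"fingers":1,"travel":[0,0.6,-0.65],"turn":[0,0,0]},{"fingers":1,"travel":[0,0.6,-0.65],"turn":[0,0,0]},{"fingers":1,"travel":[0,0.6,-0.65],"turn":[0,0,0]},{"fingers":1,"travel":[0,0.6,-0.65],"turn":[0,0,0]},{"fingers":1,"travel":[0,0.6,-0.65],"turn":[0,0,0]},{"fingers":1,"travel":[0,0.6,-0.65],"turn":[0,0,0]},{"fingers":1,"travel":[0,0.6,-0.65],"turn":[0,0,0]},{"fingers":1,"travel":[0,0.3,-0.3],"turn":[0,0,0]},{"fingers":1,"travel":[0,0,0],"turn":[0,0,0]}]'
python3 - <<'E'
from h import *
im,s=snap('wrist','w1.png'); delta([.538,-.25,.195],Rd(0,-1))
for z in(.072,.08): print(proj('wrist',[.538,-.25,z],s))
E
```

```text
clock: 2.02
ee_pos: [0.547, -0.2423, 0.1898]
tcp_rot: [[-0.004, 1.0, -0.015], [0.01, -0.015, -1.0], [-1.0, -0.005, -0.01]]
ft_force: [-0.4, 0.2, 0.1]
finger_gap: 0.0851
clock 2.08 pos [ 0.5464 -0.243   0.1897] gap 0.0854 F [-0.3 -0.  -0.4]
 travel now-axes [-0.09 -0.14  0.12]  travel goal-axes [-0.09 -0.14  0.12]  turn [-0.21 -0.12  0.06]
[[262.8718929  182.52519456]]
[[262.9953891  184.66901184]]
```

View pics/w1.png

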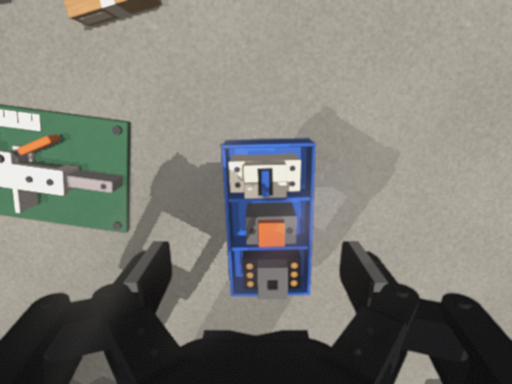

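The wrist view shows the breaker at (265,177) with its toggle at (265,181). The nose runs about columns 244–287 and the shoulders 228–301.

Run:
```python
from h import *
im=cv2.imread('pics/w1.png'); s=manip.state(); hsv=cv2.cvtColor(im,cv2.COLOR_BGR2HSV)
hsv_=hsv[150:200,224:308]
w=cv2.inRange(hsv_,(0,0,110),(180,90,255))
for r in range(0,50,2): print(150+r,''.join('#' if v else ('b' if (h[0]>95 and h[0]<130 and h[1]>120) else '.') for v,h in zip(w[r],hsv_[r])))
for uv,z in(([228,177],.05),([301,177],.05),([244,190],.072),([287,190],.072),([265,181],.08)): print(uv,plane('wrist',[uv],z,s).round(4))
```

```text
150 b....bbbbbbbbbbbbbbbbbbbbbbbbbbbbbbbbbbbbbbbbbbbbbbbbbbbbbbbbbbbbbbbbbbbbbbbbbbbbbbb
152 b....bbbbbbbbbbbbbbbbbbbbbbbbbbbbbbbbbbbbbbbbbbbbbbbbbbbbbbbbbbbbbbbbbbbbbbbbbbbbbbb
154 bb...bbbb................bbbbbb.................########################.bbbbbbbbbbb
156 bb...bb.##################################################################bbbbbbbbb.
158 bb....#####################################################################.bbbbbbbb
160 bbb...########################################################################bbbbbb
162 bbb.##########################################################################bbbbb.
164 bbb.##########################################################################bbbbbb
166 bbb.##########################################################################bbbbb.
168 bbb.########..#####################################################...########bbbbb.
170 bbb..#######...###################....bbbbbbb...##############################bbbbb.
172 bbb..#############################...bbbbbbbbb..##############################bbbbb.
174 bbb..#######################
[... 619 characters left out ...]
##########...bbbbbbbbb...############################.bbbb..
190 .bbbb.############################...bbbbbbbbb...############################.......
192 .bbbb..###########################...bbbbbbbbb...##############....###.......b......
194 #bbbbbbbbbbbbbbbbbb.###############...bbbbbbbb...##############.bbbbbbbbbb..........
196 #bbbbbbbbbbbbbbbbbb.######################..###################.bbbbbbbbbbbbbbbbbb.b
198 #bbbbbbbbbbbbbbbbbbb####################..#..####.............bbbbbbbbbbbbbbbbbbbbbb
[228, 177] [[ 0.5381 -0.2116  0.05  ]]
[301, 177] [[ 0.5369 -0.2941  0.05  ]]
[244, 190] [[ 0.5294 -0.2304  0.072 ]]
[287, 190] [[ 0.5287 -0.2763  0.072 ]]
[265, 181] [[ 0.5413 -0.2527  0.08  ]]
```

```bash
python3 -m pendant '[{"fingers":1,"travel":[0,-0.12,0.16],"turn":[-0.21,-0.12,0.06]},{"fingers":1,"travel":[0.6,0,0],"turn":[0,0,0]},{"fingers":1,"travel":[0.6,0,0],"turn":[0,0,0]},{"fingers":1,"travel":[0.3,0,0],"turn":[0,0,0]},{"fingers":1,"travel":[0,0,0],"turn":[0,0,0]}]'
python3 - <<'E'
from h import *
delta([.539,-.2525,.051],Rd(0,-1))
E
```

```text
clock: 2.7
ee_pos: [0.5345, -0.2601, 0.0989]
tcp_rot: [[0.001, 1.0, -0.005], [-0.005, -0.005, -1.0], [-1.0, 0.001, 0.005]]
ft_force: [-0.5, -0.2, -0.8]
finger_gap: 0.0851
clock 2.7 pos [ 0.5345 -0.2601  0.0989] gap 0.0851 F [-0.5 -0.2 -0.8]
 travel now-axes [ 0.8   0.07 -0.13]  travel goal-axes [ 0.8   0.08 -0.13]  turn [-0.06  0.06 -0.02]
```

```bash
python3 -m pendant '[{"fingers":1,"travel":[0,0.08,-0.13],"turn":[-0.06,0.06,-0.02]},{"fingers":1,"travel":[0.4,0,0],"turn":[0,0,0]},{"fingers":1,"travel":[0.25,0,0],"turn":[0,0,0]},{"fingers":1,"travel":[0,0,0],"turn":[0,0,0]}]'
python3 - <<'E'
from h import *
delta([.539,-.2525,.051],Rd(0,-1))
E
```

```text
clock: 3.2
ee_pos: [0.5436, -0.2541, 0.0654]
tcp_rot: [[0.009, 1.0, 0.0], [-0.005, 0.0, -1.0], [-1.0, 0.009, 0.005]]
ft_force: [-0.2, -0.0, -0.9]
finger_gap: 0.0853
clock 3.2 pos [ 0.5436 -0.2541  0.0654] gap 0.0853 F [-0.2 -0.  -0.9]
 travel now-axes [ 0.24 -0.08 -0.03]  travel goal-axes [ 0.24 -0.08 -0.03]  turn [ 0.    0.06 -0.11]
```

```bash
python3 -m pendant '[{"fingers":1,"travel":[0.12,-0.08,-0.03],"turn":[0,0.06,-0.11]},{"fingers":1,"travel":[0.1,0,0],"turn":[0,0,0]},{"fingers":1,"travel":[0,0,0],"turn":[0,0,0]}]'
python3 - <<'E'
from h import *
delta([.539,-.2525,.051],Rd(0,-1))
E
```

```text
clock: 3.58
ee_pos: [0.5399, -0.2528, 0.0535]
tcp_rot: [[0.002, 1.0, 0.001], [-0.001, 0.001, -1.0], [-1.0, 0.002, 0.001]]
ft_force: [-0.1, -0.4, 0.3]
finger_gap: 0.0855
clock 3.58 pos [ 0.5399 -0.2528  0.0535] gap 0.0855 F [-0.1 -0.4  0.3]
 travel now-axes [ 0.04 -0.02 -0.01]  travel goal-axes [ 0.04 -0.02 -0.01]  turn [ 0.01  0.02 -0.03]
```

```bash
python3 -m pendant '[{"fingers":1,"travel":[0.04,-0.02,-0.01],"turn":[0,0,0]},{"fingers":0,"travel":[0,0,0],"turn":[0,0,0]},{"fingers":0,"travel":[0,0,0],"turn":[0,0,0]},{"fingers":0,"travel":[0,0,0],"turn":[0,0,0]},{"fingers":0,"travel":[0,0,0],"turn":[0,0,0]},{"fingers":0,"travel":[0,0,0],"turn":[0,0,0]}]' 50
python3 -m pendant '[{"fingers":0,"travel":[-0.1,0,0],"turn":[0,0,0]},{"fingers":0,"travel":[-0.4,0,0],"turn":[0,0,0]},{"fingers":0,"travel":[-0.5,0,0],"turn":[0,0,0]},{"fingers":0,"travel":[-0.5,0,0],"turn":[0,0,0]},{"fingers":0,"travel":[-0.5,0,0],"turn":[0,0,0]},{"fingers":0,"travel":[0,0,0],"turn":[0,0,0]}]'
```

```text
clock: 4.32
ee_pos: [0.5392, -0.2526, 0.0518]
tcp_rot: [[0.003, 1.0, 0.001], [-0.002, 0.001, -1.0], [-1.0, 0.003, 0.002]]
ft_force: [0.2, -0.3, -0.2]
finger_gap: 0.0004
clock: 5.08
ee_pos: [0.5388, -0.2524, 0.1771]
tcp_rot: [[0.004, 1.0, 0.001], [-0.002, 0.001, -1.0], [-1.0, 0.004, 0.002]]
ft_force: [-0.7, -1.0, 0.0]
finger_gap: 0.0
```

Run:
```python
from h import *
im,s=snap('side','s1.png'); im2,s=snap('wrist','w2.png')
a=cv2.resize(im[190:340,130:330],(400,300));b=cv2.resize(im2,(400,300))
cv2.imwrite('pics/c2.png',np.hstack([a,b])[:,:,::-1])
```

```text
(no output)
```

View pics/c2.png

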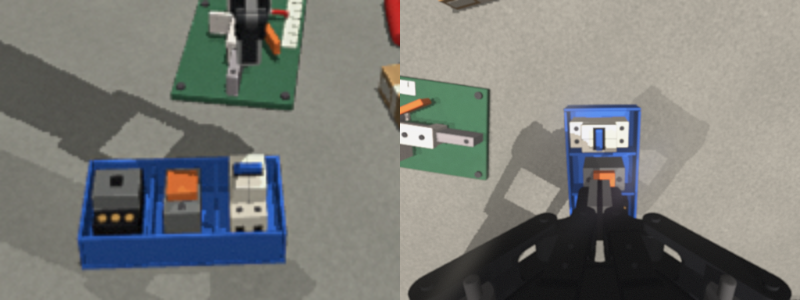

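Run:
```python
from h import *
s=manip.state(); P=np.array(s['ee_pos']); print(P)
print('side',proj('side',P),'wrist',proj('wrist',P,s))
for x in(.539,): print('brk side',proj('side',[x,-.2525,.08]), 'top', proj('top',[x,-.2525,.08]),'wrist',proj('wrist',[x,-.2525,.08],s))
im=cv2.imread('pics/w2.png');hs=cv2.cvtColor(im,cv2.COLOR_BGR2HSV)
sd=cv2.imread('pics/s1.png');hd=cv2.cvtColor(sd,cv2.COLOR_BGR2HSV)
for n,h,roi in(('wrist',hs,(235,140,280,195)),('side',hd,(243,262,265,283))):
    x0,y0,x1,y1=roi;m=cv2.inRange(h[y0:y1,x0:x1],(100,120,60),(125,255,255))
    k,l,st,c=cv2.connectedComponentsWithStats(m)
    for i in range(1,k):
        if st[i][4]>8: print(n,st[i],c[i]+[x0,y0])
t,_=snap('top','t1.png')
```

```text
[ 0.53700063 -0.25120688  0.17316836]
side [[253.18360861 236.10560066]] wrist [[254.03856962 218.73178596]]
brk side [[253.76242806 272.28513004]] top [[353.56753456 196.93309692]] wrist [[255.80012497 179.01811015]]
wrist [  0   0  45  10 439] [256.72892938 144.38724374]
wrist [ 15  25  10  27 258] [254.53488372 177.73643411]
side [ 0  6  1 15 15] [243. 275.]
side [20  6  2 15 22] [263.68181818 273.72727273]
side [ 4 10 14  5 70] [253.5 274. ]
```

Run:
```python
import cv2,numpy as np
a=cv2.imread('pics/w2.png')[120:300,160:350];b=cv2.imread('pics/t1.png')[170:280,300:400]
cv2.imwrite('pics/c3.png',np.hstack([cv2.resize(a,(400,380)),cv2.resize(b,(345,380))]))
```

```text
(no output)
```

View pics/c3.png

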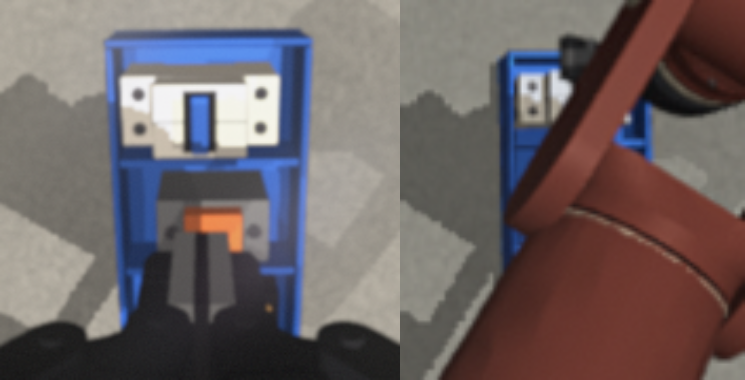

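The breaker is untouched, with its toggle at wrist px (254.5,178) as predicted. But the finger tips show higher in the pictures than the reported TCP projects: wrist row ~230 against 219, and side row ~209 against 236. I'll measure that offset.

Run:
```python
from h import *
im,s=snap('side','s2.png'); w,s2=snap('wrist','w3.png')
print(np.round(s['ee_pos'],4),np.round(s['qpos'],2),np.round(s['tcp_rot'],3).tolist())
R=np.array(s['tcp_rot']);P=np.array(s['ee_pos'])
for d in(0,.02,.04,.06):
  for y in(-.011,.011):
    Q=P+R@[-d,y,0]; print(d,y,'side',proj('side',Q).round(0),'wrist',proj('wrist',Q,s2).round(0))
cv2.imwrite('pics/c4.png',np.hstack([cv2.resize(im[130:300,190:320],(400,523)),cv2.resize(w[150:330,190:320],(378,523))])[:,:,::-1])
```

```text
[ 0.5364 -0.2509  0.172 ] [-32.26  -0.34  98.14  -0.    82.42  57.71] [[-0.003, 1.0, 0.001], [0.002, 0.001, -1.0], [-1.0, -0.003, -0.002]]
0 -0.011 side [[247. 237.]] wrist [[254. 234.]]
0 0.011 side [[259. 236.]] wrist [[254. 203.]]
0.02 -0.011 side [[247. 228.]] wrist [[254. 248.]]
0.02 0.011 side [[259. 228.]] wrist [[254. 215.]]
0.04 -0.011 side [[247. 220.]] wrist [[254. 266.]]
0.04 0.011 side [[259. 220.]] wrist [[254. 229.]]
0.06 -0.011 side [[247. 211.]] wrist [[254. 289.]]
0.06 0.011 side [[259. 211.]] wrist [[254. 248.]]
```

View pics/c4.png

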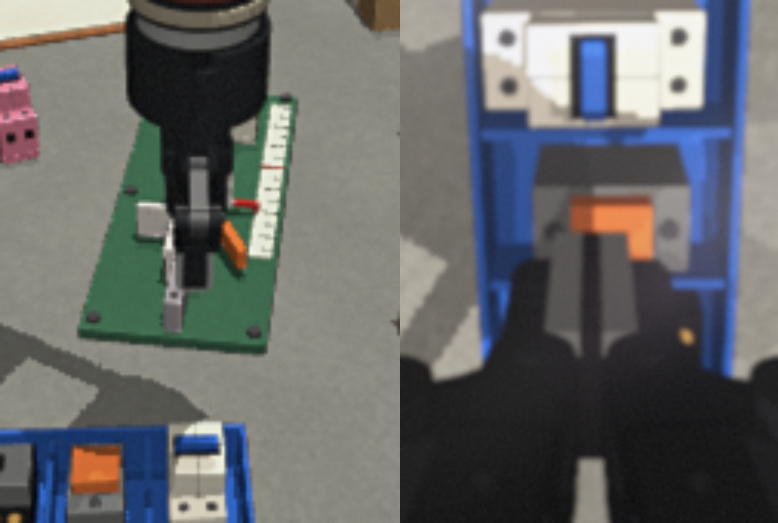

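Both cameras agree that the shut tips sit about 35 mm behind the reported TCP, while laterally they are on it. At reported z 0.052 they therefore closed above the toggle. I'll go lower with this offset and check against the side view.

```bash
python3 -m pendant '[{"fingers":1,"travel":[0,0.04,0.02],"turn":[0,0,0]},{"fingers":1,"travel":[0,0,0],"turn":[0,0,0]},{"fingers":1,"travel":[0.3,0,0],"turn":[0,0,0]},{"fingers":1,"travel":[0.5,0,0],"turn":[0,0,0]},{"fingers":1,"travel":[0.5,0,0],"turn":[0,0,0]},{"fingers":1,"travel":[0.5,0,0],"turn":[0,0,0]},{"fingers":1,"travel":[0,0,0],"turn":[0,0,0]}]'
python3 - <<'E'
from h import *
delta([.539,-.2525,.018],Rd(0,-1))
E
```

```text
clock: 6.2
ee_pos: [0.5345, -0.2494, 0.0518]
tcp_rot: [[-0.012, 1.0, 0.0], [0.008, 0.0, -1.0], [-1.0, -0.012, -0.008]]
ft_force: [-0.0, 0.4, -0.5]
finger_gap: 0.0851
clock 6.2 pos [ 0.5345 -0.2494  0.0518] gap 0.0851 F [-0.   0.4 -0.5]
 travel now-axes [0.56 0.08 0.06]  travel goal-axes [0.56 0.08 0.05]  turn [ 0.01 -0.1   0.15]
```

```bash
python3 -m pendant '[{"fingers":1,"travel":[0.15,0.08,0.05],"turn":[0,-0.1,0.15]},{"fingers":1,"travel":[0.1,0,0],"turn":[0,0,0]},{"fingers":1,"travel":[0,0,0],"turn":[0,0,0]}]'
python3 - <<'E'
from h import *
im,s=snap('side'); delta([.539,-.2525,.018],Rd(0,-1)); w,s2=snap('wrist','w4.png')
R=np.array(s['tcp_rot']);P=np.array(s['ee_pos'])
for d in(.035,.048): print(d,[proj('side',P+R@[-d,y,z]).round(0).tolist() for y in(-.011,.011) for z in (.0425,-.0425)])
cv2.imwrite('pics/c5.png',np.hstack([cv2.resize(im[180:320,170:320],(400,373)),cv2.resize(w[100:380,106:406],(400,373))])[:,:,::-1])
E
```

```text
clock: 6.58
ee_pos: [0.5409, -0.2534, 0.038]
tcp_rot: [[0.004, 1.0, 0.0], [-0.003, 0.0, -1.0], [-1.0, 0.004, 0.003]]
ft_force: [0.2, -0.6, -0.7]
finger_gap: 0.0853
clock 6.62 pos [ 0.5411 -0.2535  0.0384] gap 0.0853 F [-0.7 -0.5 -0.3]
 travel now-axes [ 0.34 -0.04 -0.02]  travel goal-axes [ 0.34 -0.04 -0.02]  turn [ 0.    0.04 -0.05]
0.035 [[[250.0, 292.0]], [[249.0, 260.0]], [[261.0, 291.0]], [[259.0, 260.0]]]
0.048 [[[250.0, 287.0]], [[249.0, 256.0]], [[261.0, 287.0]], [[259.0, 255.0]]]
```

View pics/c5.png

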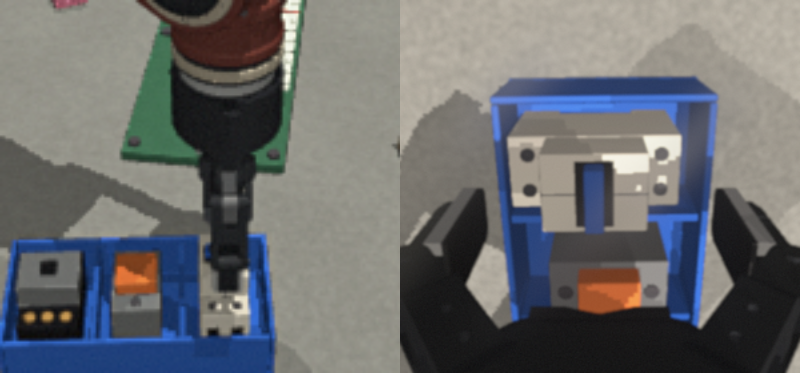

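Side tip row is 288, against 287 predicted with the 35 mm (+13 open) offset, so the offset is confirmed. Descending and gripping.

```bash
python3 -m pendant '[{"fingers":1,"travel":[0.2,-0.04,-0.02],"turn":[0,0.04,-0.05]},{"fingers":1,"travel":[0.15,0,0],"turn":[0,0,0]},{"fingers":1,"travel":[0,0,0],"turn":[0,0,0]},{"fingers":0,"travel":[0,0,0],"turn":[0,0,0]},{"fingers":0,"travel":[0,0,0],"turn":[0,0,0]},{"fingers":0,"travel":[0,0,0],"turn":[0,0,0]},{"fingers":0,"travel":[0,0,0],"turn":[0,0,0]}]' 50
```

```text
clock: 7.55
ee_pos: [0.5395, -0.2528, 0.0173]
tcp_rot: [[0.002, 1.0, 0.0], [-0.001, 0.0, -1.0], [-1.0, 0.002, 0.001]]
ft_force: [-0.1, 0.5, -2.1]
finger_gap: 0.0439
```

```bash
python3 -m pendant '[{"fingers":0,"travel":[-0.2,0,0],"turn":[0,0,0]},{"fingers":0,"travel":[-0.5,0,0],"turn":[0,0,0]},{"fingers":0,"travel":[-0.6,0,0],"turn":[0,0,0]},{"fingers":0,"travel":[-0.6,0,0],"turn":[0,0,0]},{"fingers":0,"travel":[-0.3,0,0],"turn":[-0.5,0,0]},{"fingers":0,"travel":[0,0,0],"turn":[-1,0,0]},{"fingers":0,"travel":[0,0,0],"turn":[-1,0,0]},{"fingers":0,"travel":[0,0,0],"turn":[-1,0,0]},{"fingers":0,"travel":[0,0,0],"turn":[-1,0,0]},{"fingers":0,"travel":[0,0,0],"turn":[-1,0,0]}]'
python3 - <<'E'
from h import *
delta([.564,.179,.16],Rd(.988,-.153)); print(np.round(manip.state()['qpos'],1))
E
```

```text
clock: 8.8
ee_pos: [0.5385, -0.2523, 0.1595]
tcp_rot: [[0.004, 0.898, 0.439], [-0.002, 0.439, -0.898], [-1.0, 0.002, 0.004]]
ft_force: [0.2, 0.3, -1.7]
finger_gap: 0.0439
clock 8.8 pos [ 0.5385 -0.2523  0.1595] gap 0.0439 F [ 0.2  0.3 -1.7]
 travel now-axes [-0.02  3.54 -6.27]  travel goal-axes [-0.01  7.17 -0.68]  turn [-12.03   0.06  -0.  ]
[-32.3   0.2  98.9   0.   80.7  31.7]
```

```bash
python3 -m pendant '[{"fingers":0,"travel":[0,0,0],"turn":[-1,0,0]},{"fingers":0,"travel":[0,0,0],"turn":[-1,0,0]},{"fingers":0,"travel":[0,0,0],"turn":[-1,0,0]},{"fingers":0,"travel":[0,0,0],"turn":[-1,0,0]},{"fingers":0,"travel":[0,0,0],"turn":[-1,0,0]},{"fingers":0,"travel":[0,0,0],"turn":[-1,0,0]},{"fingers":0,"travel":[0,0,0],"turn":[-1,0,0]},{"fingers":0,"travel":[0,0.2,0],"turn":[-1,0,0]},{"fingers":0,"travel":[0,0.4,0],"turn":[-1,0,0]},{"fingers":0,"travel":[0,0.5,0],"turn":[-1,0,0]}]'
python3 -m pendant '[{"fingers":0,"travel":[0,0.6,-0.1],"turn":[-1,0,0]},{"fingers":0,"travel":[0,0.6,-0.1],"turn":[-0.6,0,0]},{"fingers":0,"travel":[0,0.6,-0.1],"turn":[0,0,0]},{"fingers":0,"travel":[0,0.6,-0.1],"turn":[0,0,0]},{"fingers":0,"travel":[0,0.6,-0.1],"turn":[0,0,0]},{"fingers":0,"travel":[0,0.6,-0.1],"turn":[0,0,0]},{"fingers":0,"travel":[0,0.4,-0.1],"turn":[0,0,0]},{"fingers":0,"travel":[0,0,0],"turn":[0,0,0]}]'
python3 - <<'E'
from h import *
delta([.564,.179,.16],Rd(.988,-.153))
w,s=snap('wrist','w6.png')
R=np.array([[.988,.153],[-.153,.988]]);C=np.array([.5537,.113])
for nm,x,y,z in(('mark',60,56,14),('a',0,147,89.5),('b',0,111,89.5),('plate+x+y',75,190,12),('plate-x+y',-75,190,12),('rail end',0,45,19.5)):
    p=C+R@[x/1e3,y/1e3]; print(nm,proj('wrist',[*p,z/1e3],s).round(0), proj('top',[*p,z/1e3]).round(1))
E
```

```text
clock: 10.05
ee_pos: [0.5652, -0.1924, 0.1656]
tcp_rot: [[0.006, 0.288, 0.958], [-0.005, 0.958, -0.288], [-1.0, -0.003, 0.007]]
ft_force: [-0.5, -0.5, -2.3]
finger_gap: 0.0436
clock: 11.05
ee_pos: [0.5681, 0.0603, 0.1695]
tcp_rot: [[0.01, 0.157, 0.988], [-0.005, 0.988, -0.157], [-1.0, -0.003, 0.011]]
ft_force: [0.4, 0.0, -2.1]
finger_gap: 0.0441
clock 11.05 pos [0.5681 0.0603 0.1695] gap 0.0441 F [ 0.4  0.  -2.1]
 travel now-axes [ 0.15  1.94 -0.38]  travel goal-axes [ 0.16  1.95 -0.37]  turn [-0.05  0.14  0.04]
mark [[288.  69.]] [[189.9 166.5]]
a [[223. -68.]] [[144.7 179.3]]
b [[225. -15.]] [[159.1 181.7]]
plate+x+y [[307. -75.]] [[141.1 153. ]]
plate-x+y [[153. -74.]] [[130.1 209.1]]
rail end [[232.  80.]] [[189.7 189.5]]
```

View pics/w6.png

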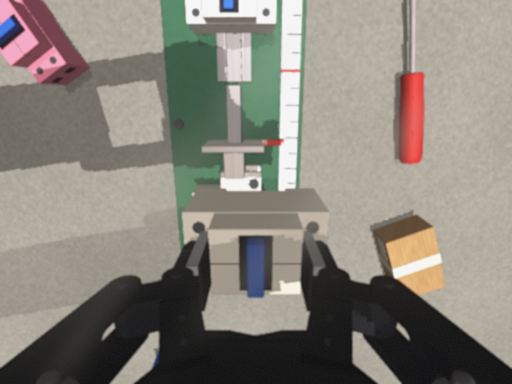

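The wrist view shows the mark at (290,71), the rail at columns 217–252 with its end at row 81, breaker b above, the pointer at (272,143) and the held breaker straight between the fingers. I'll measure the rail line numerically.

Run:
```python
from h import *
im=cv2.imread('pics/w6.png');s=manip.state();hsv=cv2.cvtColor(im,cv2.COLOR_BGR2HSV)
print(s['clock'])
gr=cv2.inRange(hsv,(45,70,20),(90,255,255))
R=np.array([[.988,.153],[-.153,.988]]);C=np.array([.5537,.113])
for z,rows in((.0195,range(38,78,6)),(.042,range(90,138,12))):
  for r in rows:
    c=np.where(gr[r,180:278]==0)[0]+180; c=c[(c>205)&(c<265)]
    P=plane('wrist',[[c.min()-.5,r],[c.max()+.5,r]],z,s)[:,:2]
    print(r,c.min(),c.max(),'jig x edges',((P-C)@R*1000).round(1).tolist())
red=cv2.inRange(hsv,(0,140,60),(8,255,255))|cv2.inRange(hsv,(172,140,60),(180,255,255))
n,l,st,c=cv2.connectedComponentsWithStats(red[:180,255:310])
for i in range(1,n):
  if st[i][4]>3: print('red',st[i],c[i]+[255,0],((plane('wrist',[c[i]+[255,0]],.014,s)[:,:2]-C)@R*1000).round(1))
# plate edges row 120
for r in(60,110,150):
  g=np.where(gr[r])[0]; P=plane('wrist',[[g.min()-.5,r],[g.max()+.5,r]],.012,s)[:,:2]; print('plate',((P-C)@R*1000).round(1).tolist())
wh=cv2.inRange(hsv,(0,0,130),(180,70,255))
for r in range(14,32,2): 
  c=np.where(wh[r,180:280])[0]; print(r,len(c),end=' ')
# held breaker toggle + nose edges
b=cv2.inRange(hsv[230:300,235:280],(105,100,20),(130,255,255)); p=np.argwhere(b); print('tog',p.mean(0)+[230,235], 'tcp y-plane',proj('wrist',np.array(s['ee_pos'])+np.array(s['tcp_rot'])@[-.0627,0,0],s))
```

```text
11.1
38 215 264 jig x edges [[-16.8, 85.1], [34.5, 84.8]]
44 215 263 jig x edges [[-17.0, 79.4], [33.5, 79.1]]
50 216 263 jig x edges [[-16.2, 73.6], [33.5, 73.4]]
56 216 264 jig x edges [[-16.4, 67.8], [34.6, 67.5]]
62 216 264 jig x edges [[-16.7, 62.0], [34.6, 61.7]]
68 216 264 jig x edges [[-16.9, 56.1], [34.6, 55.8]]
74 217 264 jig x edges [[-16.1, 50.1], [34.7, 49.8]]
90 218 264 jig x edges [[-13.2, 33.3], [33.8, 33.0]]
102 214 257 jig x edges [[-17.7, 21.7], [26.7, 21.4]]
114 206 246 jig x edges [[-26.4, 10.0], [15.5, 9.7]]
126 206 264 jig x edges [[-27.0, -2.1], [33.9, -2.5]]
red [ 13 140  15   5  65] [274.07692308 141.84615385] [[ 46.1 -22.9]]
plate [[-71.0, 65.5], [75.7, 64.5]]
plate [[-71.1, 13.4], [75.4, 12.3]]
plate [[36.4, -32.6], [74.9, -32.8]]
14 85 16 93 18 43 20 44 22 57 24 43 26 1 28 2 30 3 tog [267.49546485 254.88548753] tcp y-plane [[255.02483877 270.52456159]]
```

```bash
python3 -m pendant '[{"fingers":0,"travel":[0,0.4,-0.1],"turn":[-0.05,0.14,0.04]},{"fingers":0,"travel":[0,0.5,-0.1],"turn":[0,0,0]},{"fingers":0,"travel":[0.1,0.5,-0.1],"turn":[0,0,0]},{"fingers":0,"travel":[0.1,0.3,0],"turn":[0,0,0]},{"fingers":0,"travel":[0,0,0],"turn":[0,0,0]},{"fingers":0,"travel":[0,0,0],"turn":[0,0,0]}]'
python3 - <<'E'
from h import *
delta([.5655,.1774,.0268],Rd(.988,-.153))
E
```

```text
clock: 11.85
ee_pos: [0.5684, 0.159, 0.1585]
tcp_rot: [[0.002, 0.161, 0.987], [-0.004, 0.987, -0.161], [-1.0, -0.004, 0.002]]
ft_force: [0.1, 0.5, -1.0]
finger_gap: 0.0439
clock 11.85 pos [0.5684 0.159  0.1585] gap 0.0439 F [ 0.1  0.5 -1. ]
 travel now-axes [ 2.19  0.3  -0.1 ]  travel goal-axes [ 2.19  0.3  -0.09]  turn [-0.1   0.03  0.05]
```

```bash
python3 -m pendant '[{"fingers":0,"travel":[0,0.3,-0.09],"turn":[-0.1,0.03,0.05]},{"fingers":0,"travel":[0.5,0,0],"turn":[0,0,0]},{"fingers":0,"travel":[0.5,0,0],"turn":[0,0,0]},{"fingers":0,"travel":[0.3,0,0],"turn":[0,0,0]},{"fingers":0,"travel":[0,0,0],"turn":[0,0,0]},{"fingers":0,"travel":[0,0,0],"turn":[0,0,0]}]'
python3 - <<'E'
from h import *
delta([.5655,.1774,.0268],Rd(.988,-.153))
E
```

```text
clock: 12.6
ee_pos: [0.5684, 0.1794, 0.082]
tcp_rot: [[0.006, 0.155, 0.988], [0.003, 0.988, -0.155], [-1.0, 0.004, 0.005]]
ft_force: [0.5, -0.5, -1.1]
finger_gap: 0.0438
clock 12.6 pos [0.5684 0.1794 0.082 ] gap 0.0438 F [ 0.5 -0.5 -1.1]
 travel now-axes [ 0.92 -0.04 -0.05]  travel goal-axes [ 0.92 -0.04 -0.04]  turn [-0.02  0.06 -0.05]
```

```bash
python3 -m pendant '[{"fingers":0,"travel":[0.3,-0.04,-0.05],"turn":[-0.02,0.06,-0.05]},{"fingers":0,"travel":[0.3,0,0],"turn":[0,0,0]},{"fingers":0,"travel":[0,0,0],"turn":[0,0,0]},{"fingers":0,"travel":[0,0,0],"turn":[0,0,0]}]'
python3 - <<'E'
from h import *
delta([.5655,.1774,.0268],Rd(.988,-.153))
w,s=snap('wrist','w7.png'); hsv=cv2.cvtColor(w[:,:,::-1].copy(),cv2.COLOR_BGR2HSV)
cv2.imwrite('pics/w7c.png',cv2.resize(w[:300,100:400],(700,700)[:2])[:600,:,::-1])
E
```

```text
clock: 13.1
ee_pos: [0.5661, 0.1776, 0.0453]
tcp_rot: [[0.003, 0.153, 0.988], [-0.0, 0.988, -0.153], [-1.0, 0.0, 0.003]]
ft_force: [0.3, -0.5, -1.9]
finger_gap: 0.0442
clock 13.1 pos [0.5661 0.1776 0.0453] gap 0.0442 F [ 0.3 -0.5 -1.9]
 travel now-axes [ 0.31 -0.   -0.01]  travel goal-axes [ 0.31 -0.   -0.01]  turn [-0.    0.03 -0.  ]
```

View pics/w7c.png

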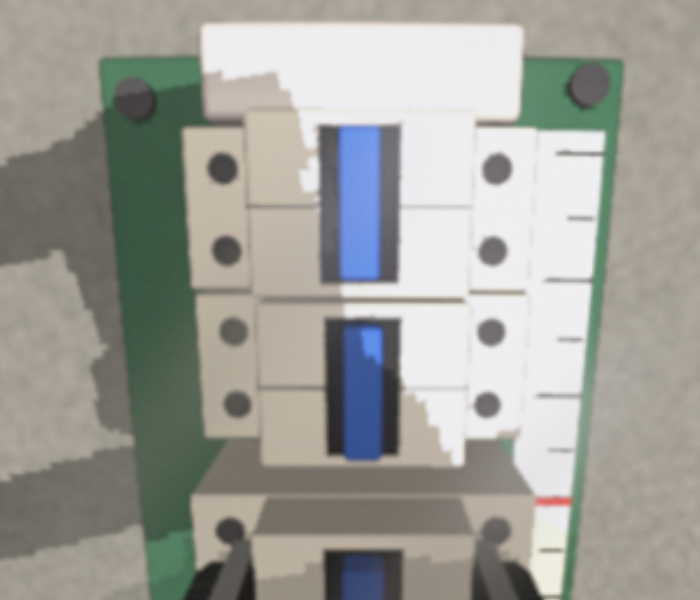

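The view shows the toggles of a, b and held c at columns 360, 363 and 363, all on the optical column 362. So c is aligned over the rail, with a small gap to b. Lowering.

```bash
python3 -m pendant '[{"fingers":0,"travel":[0.15,0,0],"turn":[0,0.03,0]},{"fingers":0,"travel":[0.12,0,0],"turn":[0,0,0]},{"fingers":0,"travel":[0,0,0],"turn":[0,0,0]},{"fingers":0,"travel":[0,0,0],"turn":[0,0,0]}]'
python3 - <<'E'
from h import *
delta([.5655,.1774,.0268],Rd(.988,-.153))
E
```

```text
clock: 13.65
ee_pos: [0.5666, 0.1777, 0.0285]
tcp_rot: [[0.001, 0.153, 0.988], [0.001, 0.988, -0.153], [-1.0, 0.001, 0.001]]
ft_force: [0.1, -0.3, -1.0]
finger_gap: 0.0435
clock 13.65 pos [0.5666 0.1777 0.0285] gap 0.0435 F [ 0.1 -0.3 -1. ]
 travel now-axes [ 0.03 -0.01 -0.02]  travel goal-axes [ 0.03 -0.01 -0.02]  turn [-0.    0.01 -0.01]
```

```bash
python3 -m pendant '[{"fingers":0,"travel":[0.04,0,-0.01],"turn":[0,0,0]},{"fingers":0,"travel":[0.01,0,0],"turn":[0,0,0]},{"fingers":0,"travel":[0,0,0],"turn":[0,0,0]}]'
```

```text
clock: 14.02
ee_pos: [0.5667, 0.1779, 0.0268]
tcp_rot: [[0.003, 0.153, 0.988], [0.001, 0.988, -0.153], [-1.0, 0.001, 0.002]]
ft_force: [-0.3, 0.0, -2.2]
finger_gap: 0.0439
```

```bash
python3 -m pendant '[{"fingers":0,"travel":[0.02,0,0],"turn":[0,0,0]},{"fingers":0,"travel":[0.02,0,0],"turn":[0,0,0]},{"fingers":0,"travel":[0,0,0],"turn":[0,0,0]}]'
```

```text
clock: 14.4
ee_pos: [0.567, 0.178, 0.0268]
tcp_rot: [[0.002, 0.153, 0.988], [0.001, 0.988, -0.153], [-1.0, 0.001, 0.002]]
ft_force: [0.1, 1.3, -2.0]
finger_gap: 0.0438
```

```bash
python3 -m pendant '[{"fingers":0,"travel":[0.04,0,0],"turn":[0,0,0]},{"fingers":0,"travel":[0.04,0,0],"turn":[0,0,0]}]'; python3 -m pendant '[{"fingers":0,"travel":[0,0,0],"turn":[0,0,0]}]'
```

```text
clock: 14.65
ee_pos: [0.5673, 0.178, 0.0267]
tcp_rot: [[-0.0, 0.153, 0.988], [-0.0, 0.988, -0.153], [-1.0, -0.0, -0.0]]
ft_force: [-8.7, -2.1, 14.8]
finger_gap: 0.0439
clock: 14.78
ee_pos: [0.5675, 0.1781, 0.027]
tcp_rot: [[0.001, 0.153, 0.988], [0.0, 0.988, -0.153], [-1.0, 0.0, 0.001]]
ft_force: [0.1, 0.1, -1.7]
finger_gap: 0.0439
```

Seated: contact at 14.8 N at the predicted height. Releasing and rising.

```bash
python3 -m pendant '[{"fingers":1,"travel":[0,0,0],"turn":[0,0,0]},{"fingers":1,"travel":[0,0,0],"turn":[0,0,0]},{"fingers":1,"travel":[0,0,0],"turn":[0,0,0]},{"fingers":1,"travel":[0,0,0],"turn":[0,0,0]},{"fingers":1,"travel":[-0.3,0,0],"turn":[0,0,0]},{"fingers":1,"travel":[-0.5,0,0],"turn":[0,0,0]},{"fingers":1,"travel":[-0.5,0,0],"turn":[0,0,0]},{"fingers":1,"travel":[-0.3,-0.3,0],"turn":[0,0,0]},{"fingers":1,"travel":[0,-0.5,0],"turn":[0,0,0]},{"fingers":1,"travel":[0,-0.3,0],"turn":[0,0,0]}]'
python3 -m pendant '[{"fingers":1,"travel":[0,0,0],"turn":[0,0,0]}]'
python3 - <<'E'
from h import *
delta([.5655,.1774,.12],Rd(.988,-.153))
w,s=snap('wrist','w8.png')
R=np.array([[.988,.153],[-.153,.988]]);C=np.array([.5555,.1115])
for nm,x,y,z in(('mark',60,56,14),('c',0,67,55),('tog c',0,67,89),('rest',-34,56-65-58,35),('pad',-15,-9-80,35)):
    p=C+R@[x/1e3,y/1e3]; print(nm,p.round(4),proj('wrist',[*p,z/1e3],s).round(0))
E
```

```text
clock: 16.02
ee_pos: [0.5582, 0.1102, 0.1305]
tcp_rot: [[0.006, 0.151, 0.989], [-0.0, 0.989, -0.151], [-1.0, 0.001, 0.006]]
ft_force: [-0.8, -0.5, -0.9]
finger_gap: 0.0854
clock: 16.15
ee_pos: [0.5579, 0.1088, 0.1307]
tcp_rot: [[0.006, 0.153, 0.988], [-0.0, 0.988, -0.153], [-1.0, 0.001, 0.006]]
ft_force: [0.6, 0.0, -0.4]
finger_gap: 0.085
clock 16.15 pos [0.5579 0.1088 0.1307] gap 0.085 F [ 0.6  0.  -0.4]
 travel now-axes [ 0.18  1.15 -0.05]  travel goal-axes [ 0.18  1.15 -0.05]  turn [-0.    0.07 -0.01]
mark [0.6233 0.1576] [[312. 117.]]
c [0.5658 0.1777] [[251. 107.]]
tog c [0.5658 0.1777] [[251. 108.]]
rest [0.5117 0.0505] [[219. 240.]]
pad [0.5271 0.0259] [[238. 258.]]
```

View pics/w8.png

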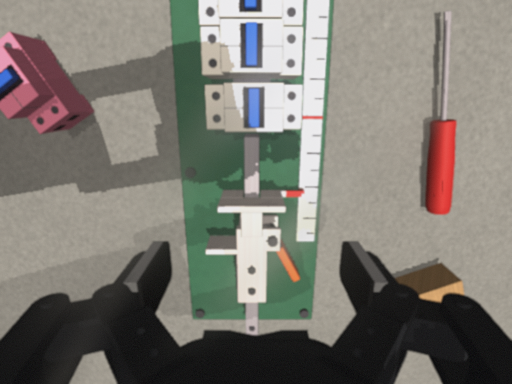

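The wrist view shows c on the rail, toggle (255,107), mark (312,117) exactly as predicted, pointer (292,193), finger rest (222,243), carriage columns 237–268 and lever (289,265). Now the leg measurements.

```bash
cat > leg.py <<'E'
from h import *
R=np.array([[.988,.153],[-.153,.988]]);C=np.array([.5555,.1115])
def J(P): return ((np.atleast_2d(P)[:,:2]-C)@R*1000).round(1)
def Wd(x,y): return C+R@np.array([x,y])/1e3
E
python3 - <<'E'
from leg import *
im=cv2.imread('pics/w8.png');s=manip.state();hsv=cv2.cvtColor(im,cv2.COLOR_BGR2HSV)
red=cv2.inRange(hsv,(0,140,60),(7,255,255))|cv2.inRange(hsv,(172,140,60),(180,255,255))
n,l,st,c=cv2.connectedComponentsWithStats(red[90:215,270:330])
for i in range(1,n):
  if st[i][4]>3: print('red',st[i],c[i]+[270,90],J(plane('wrist',[c[i]+[270,90]],.014,s)))
o=cv2.inRange(hsv,(6,140,60),(20,255,255)); k=np.zeros_like(o);k[235:300,270:310]=1
p=np.argwhere(o*k)[:,::-1].astype(float); print('lever',cv2.minAreaRect(J(plane('wrist',p,.043,s)).astype(np.float32)))
w=cv2.inRange(hsv,(0,0,150),(180,60,255))
for r in range(200,300,4): 
  q=np.where(w[r,195:275])[0]+195
  if len(q): print(r,q.min(),q.max(),J(plane('wrist',[[q.min(),r],[q.max()+1,r]],.052,s)).tolist())
E
```

```text
red [33 27 19  1 19] [312. 117.] [[59.6 56.9]]
red [ 17 100  16   7  88] [293.51136364 193.01136364] [[ 44.2 -22.1]]
lever ((39.67852020263672, -94.34016418457031), (9.257463455200195, 35.636558532714844), 27.24507713317871)
208 217 274 [[-32.9, -24.6], [21.8, -24.7]]
212 218 274 [[-32.1, -28.7], [21.9, -28.8]]
216 240 274 [[-11.3, -32.8], [22.0, -32.9]]
220 241 274 [[-10.4, -36.9], [22.1, -37.0]]
224 241 274 [[-10.5, -41.1], [22.2, -41.1]]
228 240 262 [[-11.5, -45.3], [10.7, -45.3]]
232 236 274 [[-15.4, -49.5], [22.4, -49.6]]
236 236 270 [[-15.5, -53.8], [18.6, -53.8]]
240 236 267 [[-15.6, -58.1], [15.7, -58.2]]
244 236 268 [[-15.7, -62.4], [16.7, -62.5]]
248 236 274 [[-15.8, -66.8], [22.7, -66.9]]
252 205 267 [[-46.7, -71.3], [15.9, -71.4]]
256 237 267 [[-15.0, -75.8], [15.9, -75.9]]
260 237 266 [[-15.1, -80.3], [15.0, -80.4]]
264 237 266 [[-15.2, -84.9], [15.1, -85.0]]
268 237 266 [[-15.2, -89.5], [15.1, -89.6]]
272 237 266 [[-15.3, -94.2], [15.2, -94.3]]
276 237 266 [[-15.4, -98.9], [15.2, -99.0]]
280 237 266 [[-15.5, -103.7], [15.3, -103.8]]
284 237 266 [[-15.6, -108.5], [15.4, -108.6]]
288 237 266 [[-15.7, -113.4], [15.4, -113.5]]
292 237 266 [[-15.8, -118.3], [15.5, -118.4]]
296 237 265 [[-15.9, -123.3], [14.5, -123.4]]
```

```bash
python3 -m pendant '[{"fingers":1,"travel":[0,-0.4,0.1],"turn":[0,0.07,0]},{"fingers":1,"travel":[0,-0.6,0.05],"turn":[0,0,0]},{"fingers":1,"travel":[0,-0.4,0],"turn":[0,0,0]},{"fingers":1,"travel":[0,0,0],"turn":[0,0,0]},{"fingers":1,"travel":[0,0,0],"turn":[0,0,0]}]'
python3 - <<'E'
from leg import *
delta([*Wd(12,-97),-.014],Rd(.988,-.153)); print(J(manip.state()['ee_pos']))
E
```

```text
clock: 16.82
ee_pos: [0.5532, 0.0264, 0.1281]
tcp_rot: [[-0.004, 0.149, 0.989], [0.004, 0.989, -0.149], [-1.0, 0.003, -0.005]]
ft_force: [-0.1, 0.6, 0.2]
finger_gap: 0.0855
clock 16.82 pos [0.5532 0.0264 0.1281] gap 0.0855 F [-0.1  0.6  0.2]
 travel now-axes [ 2.37 -0.22  0.03]  travel goal-axes [ 2.37 -0.21  0.02]  turn [ 0.05 -0.06 -0.04]
[[ 10.8 -84.4]]
```

```bash
python3 -m pendant '[{"fingers":1,"travel":[0.2,-0.22,0.03],"turn":[0.05,-0.06,-0.04]},{"fingers":1,"travel":[0.5,0,0],"turn":[0,0,0]},{"fingers":1,"travel":[0.4,0,0],"turn":[0,0,0]},{"fingers":1,"travel":[0,0,0],"turn":[0,0,0]},{"fingers":1,"travel":[0,0,0],"turn":[0,0,0]}]'
python3 - <<'E'
from leg import *
delta([*Wd(12,-97),-.014],Rd(.988,-.153)); print(J(manip.state()['ee_pos']))
E
```

```text
clock: 17.45
ee_pos: [0.5528, 0.0139, 0.0584]
tcp_rot: [[-0.0, 0.149, 0.989], [-0.001, 0.989, -0.149], [-1.0, -0.001, -0.0]]
ft_force: [0.3, -0.3, 1.0]
finger_gap: 0.0856
clock 17.45 pos [0.5528 0.0139 0.0584] gap 0.0856 F [ 0.3 -0.3  1. ]
 travel now-axes [ 1.21 -0.   -0.  ]  travel goal-axes [ 1.21 -0.   -0.  ]  turn [ 0.05 -0.    0.01]
[[ 12.3 -96.9]]
```

```bash
python3 -m pendant '[{"fingers":1,"travel":[0.4,0,0],"turn":[0.05,0,0]},{"fingers":1,"travel":[0.3,0,0],"turn":[0,0,0]},{"fingers":1,"travel":[0,0,0],"turn":[0,0,0]},{"fingers":1,"travel":[0,0,0],"turn":[0,0,0]}]'
python3 - <<'E'
from leg import *
delta([*Wd(12,-97),-.014],Rd(.988,-.153)); print(J(manip.state()['ee_pos']))
E
```

```text
clock: 17.95
ee_pos: [0.5563, 0.0136, 0.0195]
tcp_rot: [[0.007, 0.152, 0.988], [-0.002, 0.988, -0.152], [-1.0, -0.001, 0.007]]
ft_force: [-0.1, 0.8, 0.1]
finger_gap: 0.0856
clock 17.95 pos [0.5563 0.0136 0.0195] gap 0.0856 F [-0.1  0.8  0.1]
 travel now-axes [ 0.56 -0.01 -0.07]  travel goal-axes [ 0.56 -0.01 -0.06]  turn [0.01 0.09 0.01]
[[ 15.8 -96.6]]
```

```bash
python3 -m pendant '[{"fingers":1,"travel":[0.2,0,-0.06],"turn":[0,0.09,0]},{"fingers":1,"travel":[0.2,0,-0.02],"turn":[0,0,0]},{"fingers":1,"travel":[0.1,0,0],"turn":[0,0,0]},{"fingers":1,"travel":[0,0,0],"turn":[0,0,0]},{"fingers":1,"travel":[0,0,0],"turn":[0,0,0]}]'
python3 - <<'E'
from leg import *
delta([*Wd(12,-97),-.014],Rd(.988,-.153)); print(J(manip.state()['ee_pos']))
w,s=snap('wrist','w9.png'); a,_=snap('side','s9.png')
cv2.imwrite('pics/c9.png',np.hstack([cv2.resize(w[100:380,106:406],(400,373)),cv2.resize(a[150:260,190:320],(400,338)).__class__(0) if 0 else cv2.copyMakeBorder(cv2.resize(a[150:260,200:310],(373,373)),0,0,0,0,0)])[:,:,::-1])
E
```

```text
clock: 18.58
ee_pos: [0.5522, 0.0143, -0.0114]
tcp_rot: [[0.001, 0.152, 0.988], [-0.001, 0.988, -0.152], [-1.0, -0.001, 0.001]]
ft_force: [-0.2, 0.0, 1.0]
finger_gap: 0.0853
clock 18.57 pos [ 0.5522  0.0143 -0.0114] gap 0.0853 F [-0.2  0.   1. ]
 travel now-axes [ 0.04 -0.01  0.01]  travel goal-axes [ 0.04 -0.01  0.01]  turn [0.01 0.02 0.01]
[[ 11.6 -96.6]]
```

View pics/c9.png

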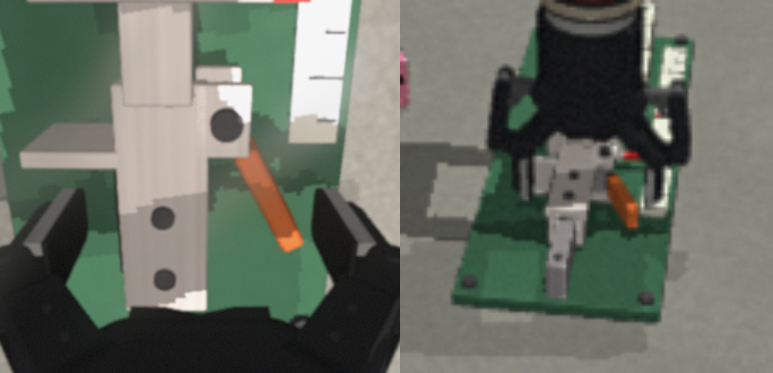

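View 12 (the last): the left finger is behind the finger rest (70,150) and beside the pad. The right finger is outside the open lever (270,200). Everything is clear, so I'll push towards the row.

```bash
python3 -m pendant '[{"fingers":1,"travel":[0.03,0.15,0],"turn":[0,0.02,0]},{"fingers":1,"travel":[0,0.25,0],"turn":[0,0,0]},{"fingers":1,"travel":[0,0.25,0],"turn":[0,0,0]},{"fingers":1,"travel":[0,0.2,0],"turn":[0,0,0]},{"fingers":1,"travel":[0,0,0],"turn":[0,0,0]}]'
cat > chk.py <<'E'
from leg import *
import sys
delta([*Wd(12,-12),-.014],Rd(.988,-.153)); print('tcp jig',J(manip.state()['ee_pos']))
w,s=snap('wrist',sys.argv[1]); hsv=cv2.cvtColor(w[:,:,::-1].copy(),cv2.COLOR_BGR2HSV)
red=cv2.inRange(hsv,(0,140,60),(7,255,255))|cv2.inRange(hsv,(172,140,60),(180,255,255))
o=cv2.inRange(hsv,(6,140,50),(20,255,255))
# pixels whose position on the scale plane is near the scale / leg
for nm,m,z in(('red',red,.014),('orange',o,.043)):
  n,l,st,c=cv2.connectedComponentsWithStats(m)
  for i in range(1,n):
    if st[i][4]<6: continue
    j=J(plane('wrist',[c[i]],z,s))[0]
    if abs(j[0])<80 and abs(j[1])<190:
      q=np.argwhere(l==i)[:,::-1].astype(float); print(nm,st[i],j, [np.round(v,1) for v in cv2.minAreaRect(J(plane('wrist',q,z,s)).astype(np.float32))])
E
python3 chk.py w10.png
```

```text
clock: 19.3
ee_pos: [0.5612, 0.0682, -0.0126]
tcp_rot: [[0.001, 0.151, 0.989], [-0.002, 0.989, -0.151], [-1.0, -0.002, 0.001]]
ft_force: [0.5, 0.4, 0.4]
finger_gap: 0.0857
clock 19.3 pos [ 0.5612  0.0682 -0.0126] gap 0.0857 F [0.5 0.4 0.4]
 travel now-axes [ 0.02  0.5  -0.  ]  travel goal-axes [ 0.02  0.5  -0.  ]  turn [0.03 0.02 0.02]
tcp jig [[ 12.2 -41.9]]
red [341  48  35   6 165] [62.1 56.3] [array([61.7, 56.2]), array([16.6,  2.3]), np.float64(-0.0)]
red [305 115  37  14 384] [46.5 22.9] [array([46.7, 22.4]), array([ 6.5, 18.6]), np.float64(90.0)]
orange [ 289  248   42   62 1152] [ 38.9 -51.2] [array([ 39.1, -51.5]), array([ 9.4, 38. ]), np.float64(25.6)]
```

```bash
python3 -m pendant '[{"fingers":1,"travel":[0.02,0.15,0],"turn":[0,0.02,0]},{"fingers":1,"travel":[0,0.15,0],"turn":[0,0,0]},{"fingers":1,"travel":[0,0.1,0],"turn":[0,0,0]},{"fingers":1,"travel":[0,0.05,0],"turn":[0,0,0]},{"fingers":1,"travel":[0,0,0],"turn":[0,0,0]}]'
python3 chk.py w11.png
```

```text
clock: 19.98
ee_pos: [0.5655, 0.0952, -0.0137]
tcp_rot: [[-0.001, 0.151, 0.989], [-0.004, 0.989, -0.151], [-1.0, -0.004, -0.0]]
ft_force: [0.1, -1.7, 1.0]
finger_gap: 0.0856
clock 19.98 pos [ 0.5655  0.0952 -0.0137] gap 0.0856 F [ 0.1 -1.7  1. ]
 travel now-axes [ 0.    0.04 -0.01]  travel goal-axes [ 0.    0.04 -0.01]  turn [ 0.02 -0.01  0.05]
tcp jig [[ 12.4 -14.6]]
red [341 107  29   4 112] [62.7 56.4] [array([62.5, 56.3]), array([14.4,  1.5]), np.float64(-0.0)]
red [339 117   3   4  10] [55.4 51.3] [array([55.3, 51.3]), array([1.5, 1.1]), np.float64(90.0)]
red [309 122  28   7 171] [46.7 48.2] [array([46.6, 48. ]), array([13.9,  3.1]), np.float64(0.7)]
orange [ 288  248   42   63 1167] [ 38.6 -23.2] [array([ 38.9, -23.8]), array([ 9.6, 37.7]), np.float64(25.2)]
```

```bash
python3 -m pendant '[{"fingers":1,"travel":[0,0.06,0],"turn":[0.02,0,0.05]},{"fingers":1,"travel":[0,0.06,0],"turn":[0,0,0]},{"fingers":1,"travel":[0,0.05,0],"turn":[0,0,0]}]'
python3 chk.py w12.png
python3 -m pendant '[{"fingers":1,"travel":[0,0.06,0],"turn":[0,0,0]}]'
```

```text
clock: 20.4
ee_pos: [0.566, 0.0989, -0.0137]
tcp_rot: [[-0.004, 0.148, 0.989], [-0.013, 0.989, -0.148], [-1.0, -0.014, -0.002]]
ft_force: [-2.8, -15.0, 3.1]
finger_gap: 0.0854
clock 20.4 pos [ 0.566   0.0989 -0.0137] gap 0.0854 F [ -2.8 -15.    3.1]
 travel now-axes [ 0.01 -0.02 -0.01]  travel goal-axes [ 0.01 -0.02 -0.01]  turn [ 0.07 -0.02  0.17]
tcp jig [[ 12.3 -10.8]]
red [341 115  29   7 115] [62.5 56.2] [array([62.5, 56.2]), array([14.3,  2.5]), np.float64(4.6)]
red [307 123  30   6 134] [46.1 52. ] [array([45.8, 52. ]), array([14.9,  2.6]), np.float64(0.7)]
orange [ 287  248   43   64 1200] [ 38.4 -18.7] [array([ 38.8, -19.3]), array([ 9.6, 38.8]), np.float64(25.7)]
clock: 20.58
ee_pos: [0.566, 0.0986, -0.0136]
tcp_rot: [[-0.006, 0.145, 0.989], [-0.021, 0.989, -0.145], [-1.0, -0.022, -0.003]]
ft_force: [-3.3, -16.5, 5.3]
finger_gap: 0.0858
```

```bash
cat > tog.py <<'E'
from leg import *
import sys
w,s=snap('wrist',sys.argv[1]); print(np.round(s['ft_force'],1),J(s['ee_pos']),round(s['clock'],2)); hsv=cv2.cvtColor(w[:,:,::-1].copy(),cv2.COLOR_BGR2HSV)
b=cv2.inRange(hsv,(100,110,30),(128,255,255)); n,l,st,c=cv2.connectedComponentsWithStats(b)
for i in range(1,n):
    if st[i][4]>30:
        r=st[i]; print('tog',r,J(plane('wrist',[[r[0]+r[2]/2-.5,r[1]-.5],[r[0]+r[2]/2-.5,r[1]+r[3]-.5]],.0895,s)).tolist())
# profile down column of c: brightness and hue between c and leg, at jig x=-12 and x=+60/+50
for x,z,ys in((-25,.0655,range(40,72,2)),(58,.014,range(40,64,2)),(52,.016,range(40,64,2)),(46,.018,range(40,64,2))):
    P=[[*Wd(x,y),z] for y in ys]; uv=proj('wrist',P,s).round().astype(int)
    print(x,[(y,*map(int,hsv[v,u])) for y,(u,v) in zip(ys,uv) if 0<=v<384 and 0<=u<512])
E
python3 tog.py w13.png
```

```text
[ -3.3 -16.5   5.3] [[ 12.3 -11.1]] 20.57
tog [ 193    0   38  115 3873] [[2.2, 87.5], [1.4, 62.3]]
-25 [(40, 68, 77, 86), (42, 68, 75, 88), (44, 67, 75, 85), (46, 67, 75, 85), (48, 68, 79, 84), (50, 67, 78, 85), (52, 14, 29, 174), (54, 13, 30, 180), (56, 16, 32, 152), (58, 17, 38, 189), (60, 19, 38, 188), (62, 19, 37, 187), (64, 18, 35, 187), (66, 18, 35, 189), (68, 18, 36, 190), (70, 17, 37, 191)]
58 [(40, 135, 2, 239), (42, 120, 1, 239), (44, 135, 2, 240), (46, 150, 1, 239), (48, 135, 2, 240), (50, 120, 1, 239), (52, 150, 1, 239), (54, 60, 2, 240), (56, 1, 162, 233), (58, 179, 43, 236), (60, 135, 2, 240), (62, 120, 1, 240)]
52 [(40, 135, 2, 239), (42, 120, 1, 239), (44, 120, 1, 239), (46, 0, 0, 239), (48, 135, 2, 239), (50, 178, 37, 236), (52, 1, 159, 234), (54, 30, 8, 232), (56, 150, 1, 239), (58, 135, 2, 240), (60, 135, 2, 240), (62, 120, 1, 240)]
46 [(40, 68, 81, 136), (42, 68, 76, 137), (44, 68, 77, 135), (46, 68, 76, 135), (48, 68, 76, 134), (50, 53, 51, 119), (52, 1, 156, 232), (54, 26, 15, 231), (56, 135, 2, 240), (58, 135, 2, 240), (60, 120, 1, 240), (62, 120, 2, 241)]
```

```bash
cat > red.py <<'E'
from leg import *
import sys
for nm in('side','top'):
  w,s=snap(nm,nm+sys.argv[1]+'.png'); hsv=cv2.cvtColor(w[:,:,::-1].copy(),cv2.COLOR_BGR2HSV)
  red=cv2.inRange(hsv,(0,90,60),(8,255,255))|cv2.inRange(hsv,(170,90,60),(180,255,255))
  n,l,st,c=cv2.connectedComponentsWithStats(red)
  print(nm,'mark pred',proj(nm,[*Wd(60,56),.014]).round(1))
  for i in range(1,n):
    if st[i][4]<2: continue
    j=J(plane(nm,[c[i]],.014))[0]; j2=J(plane(nm,[c[i]],.025))[0]
    if abs(j[0]-50)<30 and abs(j[1]-50)<60: print(nm,st[i],c[i].round(1),j,j2)
  b=cv2.inRange(hsv,(100,100,40),(128,255,255)); n,l,st,c=cv2.connectedComponentsWithStats(b)
  for i in range(1,n):
    if st[i][4]<4: continue
    j=J(plane(nm,[c[i]],.0895))[0]
    if abs(j[0])<30 and 30<j[1]<180: print(nm,'tog',st[i],j)
E
python3 red.py 13
```

```text
side mark pred [[278.6 183.7]]
side [268 180   8   5  20] [272.4 181. ] [41.1 67.2] [42.1 50.6]
side [280 184   2   1   2] [280.5 184. ] [65.5 55.3] [66.1 38.9]
top mark pred [[190.5 165.8]]
top tog [140 177  11   5  45] [ -1.4 147.6]
top tog [154 179   9   5  33] [ -1.1 115.4]
```

By contact evidence the leg is at the row:
- A hard stop at 15 N.
- Finger position puts the leg face at ≈57.
- Toggle c is near its slot, and the a–b gap is closed.

Now I'll close gradually while keeping a forward preload, and shift the centre towards the pad.

```bash
python3 -m pendant '[{"fingers":0.75,"travel":[0,0.07,-0.03],"turn":[0,0,0.1]},{"fingers":0.75,"travel":[0,0.07,-0.03],"turn":[0,0,0.1]},{"fingers":0.75,"travel":[0,0.07,-0.03],"turn":[0,0,0.1]}]' 50
python3 chk.py w14.png | cut -c1-150
python3 - <<'E'
import cv2,numpy as np
from h import *
hsv=cv2.cvtColor(cv2.imread('pics/w8.png'),cv2.COLOR_BGR2HSV)
n,l,st,c=cv2.connectedComponentsWithStats(cv2.inRange(hsv,(100,110,30),(128,255,255))[:150,230:280]); print(st[1:][st[1:,4]>20])
E
```

```text
clock: 21.1
ee_pos: [0.5617, 0.0994, -0.0126]
tcp_rot: [[-0.007, 0.138, 0.99], [-0.022, 0.99, -0.138], [-1.0, -0.022, -0.004]]
ft_force: [5.8, -16.7, -3.8]
finger_gap: 0.064
clock 21.1 pos [ 0.5617  0.0994 -0.0126] gap 0.064 F [  5.8 -16.7  -3.8]
 travel now-axes [ 0.02 -0.02  0.07]  travel goal-axes [ 0.02 -0.02  0.07]  turn [ 0.19 -0.05  0.28]
tcp jig [[  7.9 -11. ]]
red [354 117  25   4  98] [63.3 56.3] [array([63.3, 56.3]), array([12.4,  1.6]), np.float64(1.3)]
red [320 125  28   6  97] [47.7 51.6] [array([47. , 51.4]), array([ 2.3, 13.8]), np.float64(89.0)]
orange [ 290  243   41   71 1238] [ 35.3 -19.2] [array([ 35.4, -19.4]), array([ 9.4, 42. ]), np.float64(22.4)]
[[ 14   0  13  10 122]
 [ 15  23  13  43 504]
 [ 18  89  12  38 387]]
```

```bash
python3 -m pendant '[{"fingers":0.62,"travel":[0,0.08,-0.05],"turn":[0.1,0,0.1]},{"fingers":0.55,"travel":[0,0.08,-0.03],"turn":[0.1,0,0.1]},{"fingers":0.5,"travel":[0,0.08,-0.02],"turn":[0.1,0,0.1]}]' 50
python3 chk.py w15.png | cut -c1-150
```

```text
clock: 21.52
ee_pos: [0.558, 0.0991, -0.0104]
tcp_rot: [[-0.007, 0.156, 0.988], [-0.028, 0.987, -0.156], [-1.0, -0.029, -0.003]]
ft_force: [-4.4, -18.6, 4.9]
finger_gap: 0.0428
clock 21.52 pos [ 0.558   0.0991 -0.0104] gap 0.0428 F [ -4.4 -18.6   4.9]
 travel now-axes [0.06 0.   0.13]  travel goal-axes [ 0.06 -0.    0.13]  turn [-0.03 -0.03  0.36]
tcp jig [[  4.4 -11.9]]
red [360 113  23   5  92] [63.6 56.3] [array([63.9, 56.2]), array([11.6,  2. ]), np.float64(-0.0)]
red [328 122  24   5  78] [48.2 51.5] [array([48.1, 51.4]), array([ 1.9, 12.1]), np.float64(87.2)]
orange [ 279  249   20   67 1072] [ 21.3 -24.4] [array([ 21.3, -24.3]), array([ 9.6, 39.8]), np.float64(1.5)]
```

```bash
python3 -m pendant '[{"fingers":0,"travel":[0,0.08,0],"turn":[0,0,0.1]},{"fingers":0,"travel":[0,0.08,0],"turn":[0,0,0.1]},{"fingers":0,"travel":[0,0.08,0],"turn":[0,0,0.1]},{"fingers":0,"travel":[0,0.08,0],"turn":[0,0,0]}]' 50
python3 chk.py w16.png | cut -c1-150; python3 tog.py w17.png | head -2; python3 red.py 17
```

```text
clock: 22.08
ee_pos: [0.5565, 0.0986, -0.0099]
tcp_rot: [[-0.017, 0.154, 0.988], [-0.041, 0.987, -0.155], [-0.999, -0.043, -0.01]]
ft_force: [-8.0, -20.9, 6.2]
finger_gap: 0.0399
clock 22.07 pos [ 0.5565  0.0986 -0.0099] gap 0.0399 F [ -8.  -20.9   6.2]
 travel now-axes [0.07 0.01 0.15]  travel goal-axes [0.07 0.01 0.15]  turn [-0.02 -0.13  0.54]
tcp jig [[  3.  -12.6]]
red [363 112  23   5  93] [64.  56.3] [array([63.9, 56.4]), array([11.4,  2.1]), np.float64(0.9)]
red [329 123  26   4  83] [47.9 51.2] [array([47.7, 51.1]), array([12.9,  1.6]), np.float64(0.7)]
orange [279 248  17  67 900] [ 19.6 -23.9] [array([ 19.7, -24.1]), array([ 8.1, 40.3]), np.float64(0.0)]
[ -7.9 -20.8   6.8] [[  3.  -12.7]] 22.12
tog [ 228    0   36  119 3545] [[2.1, 88.6], [1.8, 61.8]]
side mark pred [[278.6 183.7]]
side [271 181   2   2   2] [271.5 181.5] [38.8 64.5] [39.9 48. ]
side [274 181   8   4  12] [276.8 183.2] [54.5 58. ] [55.4 41.6]
top mark pred [[190.5 165.8]]
top tog [140 177  11   5  45] [ -1.4 147.6]
top tog [154 179   5   4  19] [ -0.5 120. ]
```

Lever angle reads 0°, gap 39.9 mm, pointer unmoved. As a last check of the row: c's toggle length from the pre-push picture, compared with now.

Run:
```python
from leg import *
# w8 pose
s8={'ee_pos':[.5579,.1088,.1307],'tcp_rot':[[.006,.153,.988],[0,.988,-.153],[-1,.001,.006]]}
for nm,a,b in(('b',22.5,65.5),('c',88.5,126.5)):
    print(nm,J(plane('wrist',[[254,a],[254,b]],.0895,s8)).tolist())
for r in(186,190,194,198,202,206,210,214): print(r,hsv if 0 else cv2.imread('pics/w8.png')[r,226].tolist(),J(plane('wrist',[[226,r]],.07,s8)).tolist())
s=manip.state(); w=cv2.imread('pics/w17.png')
for y in np.arange(44,70,1.): 
    u,v=proj('wrist',[*Wd(-25,y),.07],s)[0].round().astype(int); print(int(y),w[v,u].tolist(),end=' ')
```

```text
b [[2.3, 123.3], [2.2, 95.7]]
c [[2.2, 80.3], [2.2, 53.4]]
186 [64, 83, 55] [[-21.9, 1.6]]
190 [88, 95, 96] [[-22.0, -1.9]]
194 [98, 105, 110] [[-22.1, -5.6]]
198 [102, 108, 114] [[-22.2, -9.2]]
202 [98, 103, 110] [[-22.3, -12.9]]
206 [184, 190, 199] [[-22.4, -16.6]]
210 [237, 236, 237] [[-22.6, -20.4]]
214 [83, 110, 74] [[-22.7, -24.1]]
44 [71, 89, 69] 45 [71, 89, 68] 46 [72, 89, 68] 47 [72, 90, 69] 48 [70, 89, 67] 49 [69, 88, 67] 50 [68, 87, 66] 51 [69, 88, 65] 52 [112, 121, 124] 53 [153, 161, 172] 54 [156, 165, 177] 55 [158, 167, 179] 56 [159, 168, 180] 57 [156, 164, 176] 58 [109, 116, 124] 59 [119, 131, 138] 60 [160, 176, 187] 61 [161, 178, 189] 62 [161, 178, 188] 63 [162, 178, 189] 64 [99, 107, 113] 65 [63, 64, 67] 66 [61, 63, 66] 67 [63, 64, 68] 68 [65, 66, 70] 69 [64, 65, 69]
```

Leg plate top spans y 52–57.7 with a thin seam to c. C's toggle centre is at 75.5 against a slot of 75.3, and the mark is at 56.3, so the leg stands at about -0.001. One more holding row, then hand in.

```bash
python3 -m pendant '[{"fingers":0,"travel":[0,0.06,0],"turn":[0,0,0]},{"fingers":0,"travel":[0,0.06,0],"turn":[0,0,0]}]'
python3 chk.py w18.png | tail -4 | cut -c1-130; python3 -c "
from workcell import manip; print(manip.hand_in())"
```

```text
clock: 22.52
ee_pos: [0.5563, 0.0976, -0.0098]
tcp_rot: [[-0.021, 0.153, 0.988], [-0.056, 0.987, -0.154], [-0.998, -0.058, -0.012]]
ft_force: [-5.6, -16.1, 5.0]
finger_gap: 0.0397
tcp jig [[  2.9 -13.6]]
red [365 112  23   4  90] [64.1 56.3] [array([64.2, 56.3]), array([11.3,  1.6]), np.float64(0.6)]
red [330 124  26   3  55] [47.6 50.6] [array([47.7, 50.4]), array([12.8,  1.1]), np.float64(0.4)]
orange [279 249  17  65 894] [ 19.6 -23.6] [array([ 19.7, -24.4]), array([ 8.2, 39.7]), np.float64(1.7)]
the job is handed in; nothing more can be done
None
```

The breaker is on the rail beside the row, the leg is pressed against it, and I handed in at 22.5 s still holding pad and lever; no verdict was reported. The first grip closed on air, because the real fingertips sit about 35 mm behind the reported TCP. I measured that offset in two cameras, allowed for it, and the second grip held.

Last checks:
- **Breaker:** c is about 0.2 mm from its slot along the row, from its toggle in the wrist picture.
- **Leg:** its face measured about 1 mm past the mark, as expected against a full row. The push was 16–20 N.
- **Lever:** closed, reading 0–1.7°, with the fingers 39.7 mm apart on pad and grip. I set a 50 N grip; the force on each finger was not measured directly.

Checks that disagreed:
- **Pointer:** its red bar looks 3–5 mm short of the mark, and it looked similarly offset behind the leg's face before the push. I trusted the face position and the hard stop instead.
- **Tool tilt:** it grew to about 0.06 rad under the push, with the pointer reading drifting by less than 1 mm in the last rows.

The bystanders' positions were not measured again at the end.

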